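Put the carving tools back in their racks

TASK

Tidy the carver's bench: lay the two loose all-steel chisels in the free grooves of the rack that holds the small chisel, the gouge and the awl in the free grooves of the rack that holds the riffler, with their handles in the wide notches and their blades in the narrow ones, and the loose pine wedge flat on the floor of the open box with the other wedge. Each tool goes in a groove of its own, fully down in both notches and centred lengthwise over the rack; the chisels may point either way. Leave the small chisel and the riffler that are already racked where they lie.

Things in the scene. Friction and masses are not known exactly. Their poses are not given: they have to be found in the camera images.
- point_chisel: All-steel stone chisel with a single point, 200 mm long, round shaft 19 mm thick lying along its y axis, head at +y, point at -y. Origin: middle of its length (and width), on its underside; grip the shaft there, across. It rolls if pushed.
- claw_chisel: All-steel stone chisel with a toothed edge 30 mm wide, 185 mm long, round shaft 19 mm thick along its y axis, head at +y, edge at -y. Origin: middle of its length (and width), on its underside; grip the shaft there, across. It rolls if pushed.
- gouge: Gouge with a dark brown turned wooden handle, 210 mm long along its y axis: handle 26 mm wide and 29 mm high from y = +6 to +105 mm, steel blade 12 mm wide at -y. Origin: middle of its length (and width), on its underside; grip the handle across at y = +30 mm, near its balance.
- awl: Awl with a light turned wooden handle, 155 mm long along its y axis: handle 26 mm wide and 30 mm high from y = +6 to +78 mm, thin steel spike at -y (spike 6 mm wide). Origin: middle of its length (and width), on its underside; grip the handle across at y = +30 mm.
- pine_wedge: Loose pine wedge, 75 mm long (along its y axis), 26 mm wide with upright parallel sides, 20 mm high at the thick end (+y) tapering down to the thin end (-y). It lies on its broad flat face. Origin: centre of the underside. Grip it across its width, at y = +12 mm.
- chisel_rack: Wooden rack for all-steel chisels. 156 x 156 x 8 mm board, fixed; origin under its centre. Notched bars 12 mm thick, 40 mm high, at y = +66 and -66 mm; grooves along y at x = -50 (taken by the small chisel), 0 and +50 mm (free). All notches alike: 30 mm wide, floors 22 mm above the bench. A racked chisel bridges both bars, its origin 22 mm above the rack's.
- handle_rack: Rack for handled tools. 156 x 156 x 8 mm board, fixed; origin under its centre. Notched bars 12 mm thick, 40 mm high, at y = +66 and -66 mm; grooves along y at x = -50 (taken by the riffler), 0 and +50 mm (free). Notches at +y 36 mm wide for handles, floors 22 mm up; at -y 20 mm wide for blades, floors 24 mm up. A racked tool's y axis points as the rack's, its origin 19 mm above the rack's.
- wedge_box: Shallow open box of pale wood, fixed to the bench, 150 x 150 mm outside, 34 mm high, walls and floor 8 mm thick. Origin: centre of its underside. Another pine wedge of the same size lies in it along the wall at x = -50 mm, lengthwise along y; the rest of the floor is free (its middle is at x = +22, y = 0 mm).
- small_chisel: Small all-steel chisel, 150 mm long, 12 mm thick, already lying in the chisel rack; leave it where it is. Origin: middle of its length (and width), on its underside; long axis y.
- riffler: Riffler (thin file) with a turned wooden handle, 235 mm long, 22 mm thick at the handle (+y), already lying in the rack for handled tools; leave it where it is. Origin: middle of its length (and width), on its underside; long axis y.
Things that resemble listed ones, but are neither listed nor needed, are in the scene too. What is shaped like the gouge but turquoise is not meant.

How it is judged:
At the end, for the whole second after the job is handed in: Tools in free grooves of their racks: 13 mm sideways, 16 mm lengthwise, 0.12 rad along, 0.035 rad level, origin 15-32 mm above the rack's. Wedge flat (0.12 rad) on the box floor. Small chisel and riffler within 15 mm of where they were. All released, at rest ((x of point_chisel in the frame of chisel_rack between -0.013 and 0.013 m or x of point_chisel in the frame of chisel_rack between 0.037 and 0.063 m) and y of point_chisel in the frame of chisel_rack between -0.016 and 0.016 m and z of point_chisel in the frame of chisel_rack between 0.015 and 0.032 m and angle between the y axis of each of point_chisel, claw_chisel and the y axis of chisel_rack, either way round below 0.12 rad and angle between point_chisel's own y axis and vertical between 1.535 and 1.607 rad and (x of claw_chisel in the frame of chisel_rack between -0.013 and 0.013 m or x of claw_chisel in the frame of chisel_rack between 0.037 and 0.063 m) and y of claw_chisel in the frame of chisel_rack between -0.016 and 0.016 m and z of claw_chisel in the frame of chisel_rack between 0.015 and 0.032 m and angle between claw_chisel's own y axis and vertical between 1.535 and 1.607 rad and (x of gouge in the frame of handle_rack between -0.013 and 0.013 m or x of gouge in the frame of handle_rack between 0.037 and 0.063 m) and y of gouge in the frame of handle_rack between -0.016 and 0.016 m and z of gouge in the frame of handle_rack between 0.015 and 0.032 m and angle between the y axis of each of gouge, awl and the y axis of handle_rack, either way round below 0.12 rad and angle between gouge's own y axis and vertical between 1.535 and 1.607 rad and (x of awl in the frame of handle_rack between -0.013 and 0.013 m or x of awl in the frame of handle_rack between 0.037 and 0.063 m) and y of awl in the frame of handle_rack between -0.016 and 0.016 m and z of awl in the frame of handle_rack between 0.015 and 0.032 m and angle between awl's own y axis and vertical between 1.535 and 1.607 rad and x of pine_wedge in the frame of wedge_box between -0.075 and 0.075 m and y of pine_wedge in the frame of wedge_box between -0.075 and 0.075 m and z of pine_wedge in the frame of wedge_box between 0.004 and 0.014 m and angle between pine_wedge's own z axis and vertical below 0.12 rad and linear speed of each of point_chisel, claw_chisel, gouge, awl, pine_wedge below 0.02 m/s and contact force between each of point_chisel, claw_chisel, gouge, awl, pine_wedge and the fingers below 0.1 N and distance of each of small_chisel, riffler from where it was at the start of the episode below 0.015 m); the robot touches nothing.
It fails at once if a tool that was already racked is pushed out of place (more than 25 mm) (distance of any of small_chisel, riffler from where it was at the start of the episode above 0.025 m).
It also fails if it takes over 112 s, if anything falls off the work surface, if the arm or the gripper's body presses on something with over 40 N, if the wrist force passes 120 N, or if a joint passes its speed limit or range.

ROBOT

A 6-joint arm with a two-finger parallel gripper is mounted at the origin on a cart in front of the work surface, level with it; the furniture and walls round the work are solid. World frame = base frame: x ahead of the robot, y to its left, z up, the work surface at z = 0. Lengths are in m, angles in rad, forces in N, time in s.
With the tool pointing down it reaches from about 0.375 to 0.975 m from the base axis. Payload 3.8 kg.
Tool frame: the origin (TCP) lies midway between the tips of the shut fingers; the grasp point (between the pads) lies 19 mm behind it; z points along the fingers, y is the line along which they close (so a half turn about z gives the same grasp; the last joint's range is limited). The gripper opens to 85 mm and grips with 20 to 120 N. Pads are 22 mm wide; open, the fingers measure 114 mm over their backs; the gripper's body (76 mm by 85 mm) begins 54 mm behind the grasp point. The pads swing forward as they close: fully open they stand 13 mm farther back than shut.
Start: joints at [1.192, 0.264, 1.604, -0, 1.274, -0.037], TCP at [0.226, 0.636, 0.209] pointing down, gripper open.
Joint ranges: [-2.63, 2.63], [-0.94, 2.18], [0.31, 2.57], [-1.31, 4.45], [0, 2.66], [-2.55, 2.55]. Speed limits (rad/s): [2.57, 2.57, 3.14, 3.14, 3.14, 3.14].

INTERFACE

Orientations are given as a rotation vector (axis times angle).
In Python, from station import manip gives the robot as it stands. Calls block until the motion is done:
- manip.movep(position, orientation): joint-space move of the TCP to a pose.
- manip.move_straight(position, ori=None, rate=0.15, force_limit=None): straight line of the TCP; ori=None keeps the orientation; rate is the mean speed in m/s. With force_limit (N) it stops when the force on the tool has changed by that much, and returns True; else False.
- manip.set_joints(angles): joint-space move.
- manip.gripper_to(opening, grip_force=None): finger opening in m; grip_force is the grip in N (None keeps the last); returns when the fingers have stopped.
- manip.wait(seconds).
- manip.solve_ik(position, orientation): joint angles nearest the present ones, or None.
- manip.get_image(name): name is "side" or "top"; returns a dict with "pixels" (480x640x3 uint8, blue, green, red), "z_map" (480x640 float32, m along the optical axis (not along the pixel's ray), 0 where there is no reading), "intrinsics" (3x3 intrinsics, pixels), "R" (3x3) and "t" (3): a world point X has camera coordinates R X + t. Camera axes: x right, y down, z forward; pixel columns grow to the right and rows downward; lengths in m; the calibration is good to about 2 mm. A picture is of the moment at which its call begins.
A pose or a line that the arm cannot do raises manip.PlanningError and nothing moves.
- manip.finish_job(): hands the job in; it is judged then, once.
Readings, each from a call of its own:
- manip.current_clock(): time.
- manip.current_qpos(): joint angles.
- manip.current_qvel(): joint speeds.
- manip.current_tau(): joint torques, N m.
- manip.current_tcp_pos(): TCP position.
- manip.current_ee_rot(): TCP orientation.
- manip.current_force(): force on the tool from outside, world axes, zero at the start.
- manip.current_ft_torque(): the same for the moment, N m.
- manip.current_opening(): finger opening in m.
- manip.current_grip_force(): force on a finger pad.
Only numpy, scipy, OpenCV 4.12 (cv2) and the standard library are available. Lean on these libraries where they do the work, as an engineer would, in place of code of your own. Each camera call takes 0.05 s, during which the arm holds its last target. There are 200 camera calls.

## Working session

There is one attempt and no reset: what is moved stays moved. The work goes in short steps, each a Python script; the robot and the scene stay as the last script left them, time stands still between calls to the robot, and variables do not carry over. Pictures are saved under pics/ and viewed, at most 14 in all, crops included, and the job is handed in when it is done.

```bash
mkdir -p pics; ls
cat > h.py <<'E'
from station import manip
import numpy as np, cv2
from scipy.spatial.transform import Rotation as Ro
def snap(cam,name):
    d=manip.get_image(cam); np.savez(name+'.npz',**d); cv2.imwrite('pics/%s.png'%name,d['pixels']); return d
def world(d):
    K=d['intrinsics'];z=d['z_map'];v,u=np.mgrid[:480,:640]
    p=np.stack([(u-K[0,2])/K[0,0]*z,(v-K[1,2])/K[1,1]*z,z],-1)
    return (p-d['t'])@d['R']
E
python3 - <<'E'
from h import *
for c in('top','side'):
    d=snap(c,c+'0'); print(c,d['intrinsics'],d['R'],d['t'],-d['R'].T@d['t'])
print(Ro.from_rotvec(manip.current_ee_rot()).as_matrix())
E
```

```text
pics
top [[473.8012554    0.         317.65389457]
 [  0.         473.8012554  241.43671742]
 [  0.           0.           1.        ]] [[ 0.01774671 -0.99984022 -0.00214303]
 [-0.98622828 -0.01715252 -0.16449794]
 [ 0.1644349   0.00503282 -0.9863751 ]] [-0.2028238   0.57488633  1.26151912] [ 0.36313085 -0.19927964  1.338464  ]
side [[480.37424976   0.         317.07663076]
 [  0.         480.37424976 240.87335469]
 [  0.           0.           1.        ]] [[-0.99851607  0.05418249 -0.00546948]
 [ 0.04683107  0.80307302 -0.59403752]
 [-0.02779404 -0.59341215 -0.80441874]] [0.58169788 0.16177998 1.55890245] [0.61658656 0.76363268 1.35329531]
[[-9.42153354e-01  3.35181175e-01 -7.98790539e-04]
 [ 3.35182109e-01  9.42151405e-01 -1.91950005e-03]
 [ 1.09201345e-04 -2.07620371e-03 -9.99997839e-01]]
```

View pics/top0.png

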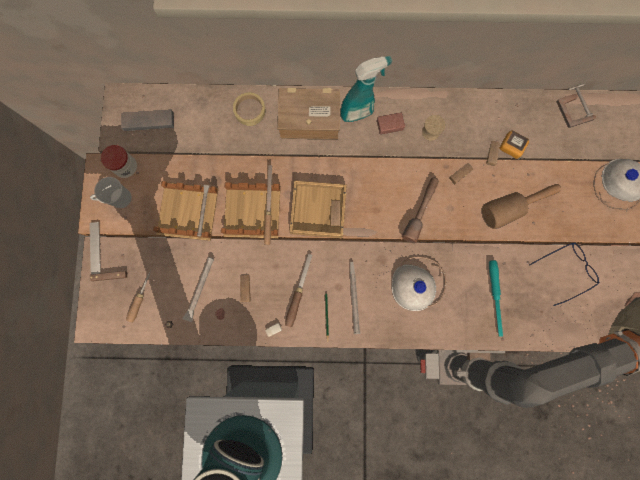

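View pics/side0.png

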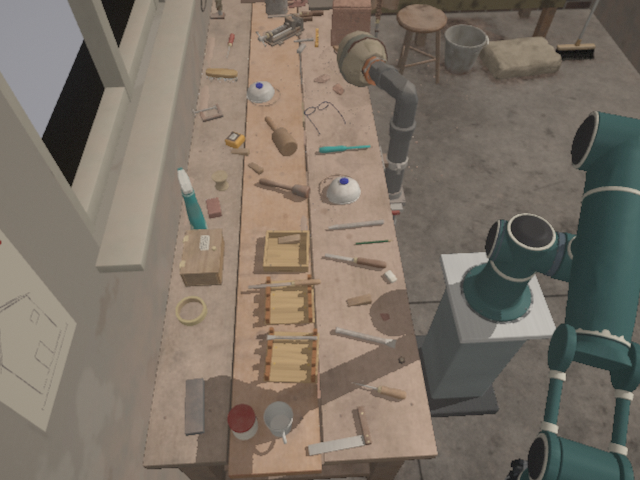

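The top view shows the racks at about (188,208) and (252,207) and the box at (318,208). The awl is at (137,300), the claw chisel at (200,286), a wedge at (246,287), the gouge at (298,290) and the point chisel at (354,297). I'll enlarge this for exact ends.

Run:
```python
from h import *
a=cv2.imread('pics/top0.png')
cv2.imwrite('pics/c1.png',cv2.resize(a[235:345,110:370],None,fx=3,fy=3,interpolation=cv2.INTER_CUBIC))
cv2.imwrite('pics/c2.png',cv2.resize(a[150:245,150:350],None,fx=4,fy=4,interpolation=cv2.INTER_CUBIC))
d=np.load('top0.npz');W=world(d)
for n,(u,v) in dict(awl=(137,300),claw=(200,286),wedge=(246,287),gouge=(293,308),pt=(354,297),bench=(270,280),rk1=(178,210),rk2=(240,210),box=(312,208),sc=(206,208),rif=(268,210)).items(): print(n,W[v,u].round(3))
```

```text
awl [0.41  0.305 0.019]
claw [0.452 0.132 0.019]
wedge [0.452 0.006 0.009]
gouge [ 0.396 -0.128  0.029]
pt [ 0.429 -0.296  0.023]
bench [ 0.473 -0.06   0.003]
rk1 [0.67  0.211 0.009]
rk2 [0.672 0.032 0.012]
box [ 0.683 -0.174  0.005]
sc [0.677 0.131 0.009]
rif [ 0.668 -0.051  0.033]
```

View pics/c1.png

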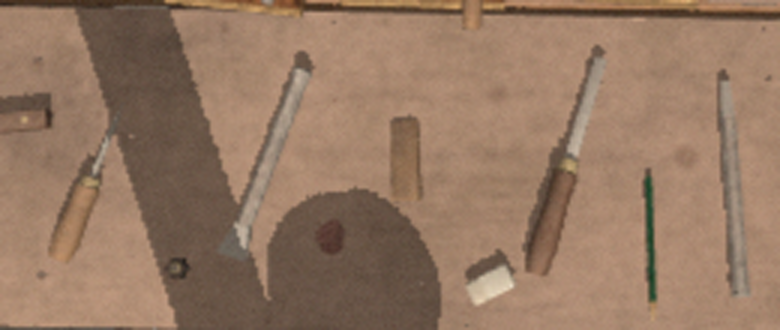

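View pics/c2.png

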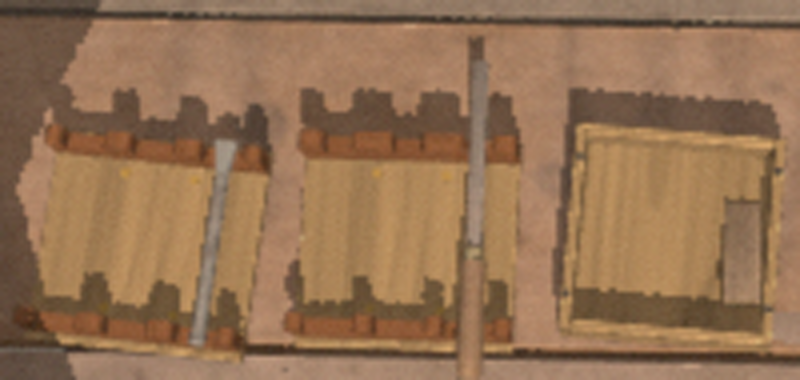

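The enlarged crops give good outlines. The handle notches face the robot and the taken grooves are on the right. Now for exact poses from the point clouds.

```bash
cat >> h.py <<'E'
def rect(p):
    (c,s,a)=cv2.minAreaRect(p[:,:2].astype(np.float32)*1000)
    a=np.deg2rad(a)
    if s[0]<s[1]: s=s[::-1]; a+=np.pi/2
    a=(a+np.pi/2)%np.pi-np.pi/2   # long-axis angle from world x
    return np.round(c,1),np.round(s,1),round(np.rad2deg(a),1)
E
python3 - <<'E'
from h import *
for cam in('top0','side0'):
    W=world(np.load(cam+'.npz')); P=W.reshape(-1,3)
    # local bench height
    def box(x0,x1,y0,y1,z0,z1,): 
        return P[(P[:,0]>x0)&(P[:,0]<x1)&(P[:,1]>y0)&(P[:,1]<y1)&(P[:,2]>z0)&(P[:,2]<z1)]
    print(cam)
    b=box(.32,.56,-.34,.36,-.01,.008);A=np.c_[b[:,:2],np.ones(len(b))];k=np.linalg.lstsq(A,b[:,2],rcond=None)[0];print('bench plane',k, 'std',(b[:,2]-A@k).std())
    for n,r in dict(awl=(.35,.5,.25,.345),claw=(.34,.57,.06,.19),wedge=(.40,.51,-.035,.035),gouge=(.34,.57,-.19,-.09),pt=(.33,.55,-.33,-.26)).items():
        p=box(*r,.006,.06); 
        if len(p)>5: print(n,len(p),rect(p),'zmax',np.percentile(p[:,2],[50,98]).round(4))
        if n=='wedge':
            A=np.c_[p[:,:2]-p[:,:2].mean(0),np.ones(len(p))];print(' slope',np.linalg.lstsq(A,p[:,2],rcond=None)[0])
        if n in('gouge','awl','pt','claw'): # line fit
            m=p.mean(0);u=np.linalg.svd(p[:,:2]-m[:2])[2][0];t=(p[:,:2]-m[:2])@u
            print('  axis',np.rad2deg(np.arctan(u[1]/u[0])).round(1),'ends',(m[:2]+t.min()*u).round(3),(m[:2]+t.max()*u).round(3))
    for n,r in dict(crack=(.56,.78,.09,.28),hrack=(.56,.78,-.045,.095),hrackfull=(.56,.78,-.08,.095),box=(.56,.78,-.28,-.085)).items():
        p=box(*r,.027 if n=='box' else .035,.05 if n!='box' else .042); print(n,len(p),rect(p))
        if n!='box':
            mx=np.median(p[:,0])
            for q in(p[p[:,0]<.67],p[p[:,0]>.67]): print('   bar',len(q),rect(q),np.median(q[:,2]).round(4))
    for n,r in dict(sc=(.59,.76,.09,.19),rif=(.55,.8,-.08,-.03)).items():
        p=box(*r,.02,.05); print(n,rect(p))
E
```

```text
top0
bench plane [ 0.00044313 -0.00097105  0.00020006] std 0.002720154480454506
awl 316 (array([423.4, 300.1]), array([140.5,  89.1]), np.float64(2.2)) zmax [0.0204 0.0289]
  axis -15.8 ends [0.495 0.279] [0.351 0.32 ]
claw 533 (array([453.3, 122.5]), array([222.9, 121.8]), np.float64(-0.7)) zmax [0.0152 0.0237]
  axis -6.7 ends [0.565 0.112] [0.341 0.138]
wedge 241 (array([458.5,  -1.3]), array([88.8, 65.1]), np.float64(17.1)) zmax [0.0131 0.0223]
 slope [-0.17283258  0.0452163   0.01329255]
gouge 537 (array([ 454.8, -140. ]), array([229.5,  97.2]), np.float64(-0.7)) zmax [0.0184 0.029 ]
  axis -14.2 ends [ 0.573 -0.173] [ 0.335 -0.113]
pt 417 (array([ 439.4, -295.3]), array([217.1,  64.2]), np.float64(0.5)) zmax [0.0156 0.0226]
  axis 4.3 ends [ 0.548 -0.287] [ 0.331 -0.303]
crack 208 (array([668.6, 185.3]), array([156.6, 145.2]), np.float64(85.0))
   bar 109 (array([606.5, 192.4]), array([143.8,  77.1]), np.float64(-73.1)) 0.0395
   bar 99 (array([716.4, 181. ]), array([156.6,  48.7]), np.float64(85.2)) 0.0396
hrack 205 (array([659.5,  16.1]), array([172.3, 122.6]), np.float64(-0.
[... 1650 characters left out ...]
0.0393
hrack 151 (array([657.5,  18.8]), array([172.4, 128.1]), np.float64(-0.6))
   bar 76 (array([625.8,  10.8]), array([130.4,  80.1]), np.float64(75.5)) 0.0381
   bar 75 (array([735.9,  13.2]), array([125.8,  33.4]), np.float64(76.7)) 0.039
hrackfull 252 (array([658.5,   0.8]), array([171.6, 159.9]), np.float64(-2.7))
   bar 159 (array([597.8,  -1.2]), array([147.9,  91.1]), np.float64(-65.6)) 0.0388
   bar 93 (array([721.9,   2. ]), array([151.9,  46.2]), np.float64(86.2)) 0.0387
box 411 (array([ 675.9, -190.2]), array([155.5, 150.3]), np.float64(86.1))
sc (array([663.8, 147.8]), array([147. ,  83.7]), np.float64(-0.2))
rif (array([684.9, -53.2]), array([229.3,  44.8]), np.float64(0.9))
```

```bash
cat > fit.py <<'E'
from h import *
from scipy.optimize import differential_evolution as DE
def cyl(x,y,w,h,y0,y1,zc=None):  # round bar along y
    r=np.clip(1-(x/(w/2))**2,0,None)
    return np.where((abs(x)<w/2)&(y>y0)&(y<y1),h/2*(1+np.sqrt(r)),0)
def rackm(wp,wm,fp,fm):
    def f(x,y):
        h=np.where((abs(x)<.078)&(abs(y)<.078),.008,0.)
        for s,w,fl in((1,wp,fp),(-1,wm,fm)):
            b=(abs(y-s*.066)<.006)&(abs(x)<.078); h=np.where(b,.04,h)
            for g in(0,.05): h=np.where(b&(abs(x-g)<w/2),fl,h)
        h=np.where((x<-.028),np.nan,h); return h
    return f
def boxm(x,y):
    h=np.where((abs(x)<.075)&(abs(y)<.075),.034,0.); h=np.where((abs(x)<.067)&(abs(y)<.067),.008,h)
    return np.where((x<-.03)&(abs(y)<.06)&(x>-.067),np.nan,h)
M=dict(
 point=lambda x,y:cyl(x,y,.019,.019,-.1,.1),
 claw=lambda x,y:np.maximum(cyl(x,y,.019,.019,-.0925,.0925),np.where((abs(x)<.015)&(y<-.075)&(y>-.0925),.012,0)),
 gouge=lambda x,y:np.maximum(cyl(x,y,.026,.029,.006,.105),np.where((abs(x)<.006)&(y<.006)&(y>-.105),.016,0)),
 awl=lambda x,y:np.maximum(cyl(x,y,.026,.030,.006,.0775),np.where((abs(x)<.003)&(y<.006)&(y>-.0775),.016,0)),
 wedge=lambda x,y:np.where((abs(x)<.013)&(abs(y)<.0375),.012+.2*y,0),
 crack=rackm(.03,.03,.022,.022),hrack=rackm(.036,.02,.022,.024),box=boxm)
# init: x,y, direction (deg) of own +y axis in world
I=dict(point=(.438,-.294,180),claw=(.455,.122,0),gouge=(.455,-.142,166),awl=(.423,.297,163),wedge=(.450,.004,180),
 crack=(.668,.186,175),hrack=(.659,-.001,179),box=(.677,-.191,176.5))
def fit(n,Ps,init=None,R=.14,dx=.02,da=20):
    i=init or I[n]; P=np.concatenate(Ps); P=P[np.hypot(P[:,0]-i[0],P[:,1]-i[1])<R]
    P=P[(P[:,2]<.06)&(P[:,2]>-.02)]
    def c(q):
        a=np.deg2rad(q[2]); Y=np.array([np.cos(a),np.sin(a)]);X=np.array([Y[1],-Y[0]])
        D=P[:,:2]-q[:2]; h=M[n](D@X,D@Y); e=np.minimum(abs(P[:,2]-h),.012); return np.where(np.isnan(e),.004,e).mean()
    r=DE(c,[(i[0]-dx,i[0]+dx),(i[1]-dx,i[1]+dx),(i[2]-da,i[2]+da)],popsize=20,maxiter=60,seed=1,polish=False,tol=1e-5)
    return r.x,r.fun*1000
if __name__=='__main__':
    T=world(np.load('top0.npz')).reshape(-1,3);S=world(np.load('side0.npz')).reshape(-1,3)
    for n in M:
        print(n,*[(q.round(4).tolist(),round(f,2)) for q,f in(fit(n,[T]),fit(n,[S]),fit(n,[T,S]))])
    for n in('claw','gouge','awl','wedge','point'): # flipped check
        i=I[n];print(n,'flip',fit(n,[T,S],(i[0],i[1],i[2]+180))[1])
E
python3 fit.py
```

```text
point ([0.4282, -0.2965, 184.4164], np.float64(2.87)) ([0.426, -0.2991, 184.3984], np.float64(3.77)) ([0.4282, -0.2967, 184.1859], np.float64(3.18))
claw ([0.4452, 0.1388, -17.9904], np.float64(2.78)) ([0.4425, 0.1358, -17.256], np.float64(3.04)) ([0.4451, 0.1382, -18.2934], np.float64(2.92))
gouge ([0.4474, -0.1423, 164.053], np.float64(2.54)) ([0.4449, -0.1456, 163.981], np.float64(3.23)) ([0.4485, -0.1423, 164.2405], np.float64(2.82))
awl ([0.4269, 0.3027, 161.5197], np.float64(2.72)) ([0.423, 0.2989, 162.216], np.float64(2.93)) ([0.4248, 0.3006, 161.8578], np.float64(2.85))
wedge ([0.4492, 0.0096, 183.9613], np.float64(2.81)) ([0.4458, 0.0103, 185.1707], np.float64(3.28)) ([0.4486, 0.0097, 184.6245], np.float64(3.01))
crack ([0.6689, 0.1851, 175.1278], np.float64(3.11)) ([0.6673, 0.1852, 174.9654], np.float64(3.08)) ([0.668, 0.1856, 174.7384], np.float64(3.12))
hrack ([0.6729, -0.0005, 179.0217], np.float64(3.63)) ([0.6715, -0.0015, 179.1306], np.float64(3.47)) ([0.6723, -0.0007, 179.2595], np.float64(3.58))
box ([0.6777, -0.1913, 176.4383], np.float64(3.21)) ([0.6756, -0.1953, 175.7814], np.float64(3.7)) ([0.6766, -0.1915, 176.156], np.float64(3.42))
claw flip 2.9383225197026555
gouge flip 3.225149618497022
awl flip 3.0954903940195972
wedge flip 3.1464603075897837
point flip 3.1782985205652863
```

```bash
cat > act.py <<'E'
from h import *
Q=dict(point=(.4275,-.2975,184.3),claw=(.444,.1375,-17.8),gouge=(.4465,-.1435,164.1),awl=(.425,.301,161.9),wedge=(.4477,.010,184.6),
 crack=(.668,.1853,174.95),hrack=(.6722,-.001,179.1),box=(.6766,-.1930,176.1))
def ax(a): a=np.deg2rad(a); Y=np.array([np.cos(a),np.sin(a)]); return np.array([Y[1],-Y[0]]),Y
def ori(a,flip):
    X,Y=ax(a); s=-1 if flip else 1
    x=np.r_[s*Y,0]; z=np.array([0,0,-1.]); return Ro.from_matrix(np.c_[x,np.cross(z,x),z]).as_rotvec()
def run(tool,dest,gx,dz,gy=0,op=.045,rel=.034,turn=0,zg=.004,force=40,zc=.13,gydest=0):
    t=Q[tool];_,Y=ax(t[2]); p=np.r_[np.array(t[:2])+gy*Y,0]
    r=Q[dest];RX,RY=ax(r[2]); a2=r[2]+turn; _,Y2=ax(a2)
    g=np.r_[np.array(r[:2])+gx*RX+gydest*RY+gy*Y2,0]
    z=lambda q,h:q+np.array([0,0,h])
    best=None
    for f in(0,1):
        o=[ori(t[2],f),ori(a2,f)]
        js=[manip.solve_ik(z(p,zg),o[0]),manip.solve_ik(z(g,zg+dz),o[1])]
        if any(j is None for j in js): continue
        m=max(abs(j[5]) for j in js)
        if best is None or m<best[0]: best=(m,o)
    m,(o1,o2)=best; print(tool,'j6',round(m,2),'p',p.round(3),'g',g.round(3))
    manip.gripper_to(op); manip.movep(z(p,zc),o1)
    hit=manip.move_straight(z(p,zg),rate=.12,force_limit=15)
    manip.gripper_to(0,grip_force=force); print(' down hit',hit,manip.current_tcp_pos(),'opening',manip.current_opening())
    manip.move_straight(z(p,zc),rate=.2); manip.movep(z(g,zc),o2)
    print(' lifted opening',manip.current_opening())
    hit=manip.move_straight(z(g,zg+dz+.012),rate=.15,force_limit=12)
    hit2=manip.move_straight(z(g,zg+dz+.001),rate=.03,force_limit=12)
    print(' place hit',hit,hit2,manip.current_tcp_pos()[2]-zg-dz)
    manip.gripper_to(rel); manip.move_straight(z(g,zc),rate=.2); print(' t',manip.current_clock())
E
python3 - <<'E'
from act import *
run('point','crack',0,.022)
snap('top','top1');a=cv2.imread('pics/top1.png')
cv2.imwrite('pics/c3.png',cv2.resize(a[140:350,110:370],None,fx=3,fy=2.8,interpolation=cv2.INTER_CUBIC))
E
```

```text
point j6 1.89 p [ 0.428 -0.298  0.   ] g [0.668 0.185 0.   ]
 down hit False [ 0.42752584 -0.2975553   0.00413677] opening -0.00016682953197180492
 lifted opening -0.0001602288710689681
 place hit False False 0.0007746378571978595
 t 10.725
```

View pics/c3.png

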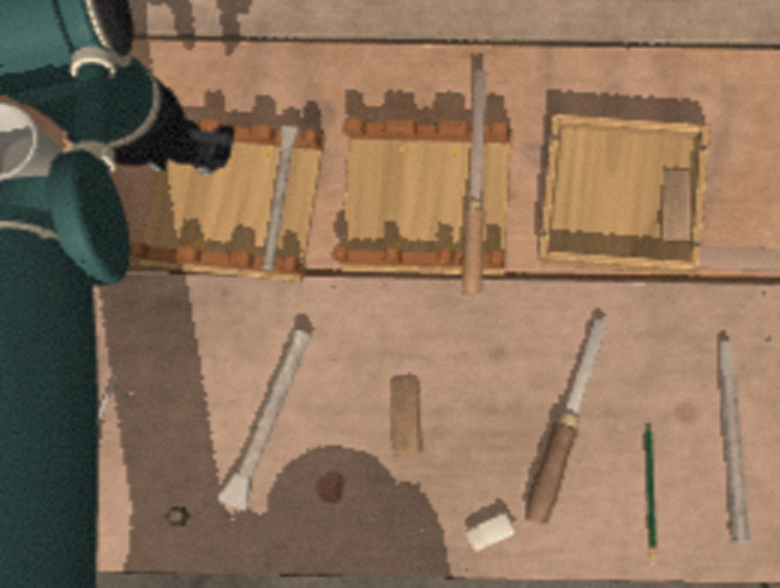

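The gripper closed on nothing and the chisel did not move. I'll go back to the grasp pose and look before closing.

Run:
```python
from act import *
p=np.array([.4275,-.2975,0]);o=ori(184.3,0);o2=ori(184.3,1)
oo=min((o,o2),key=lambda q:abs(manip.solve_ik(p+[0,0,.13],q)[5]))
manip.gripper_to(.045);manip.movep(p+[0,0,.13],oo);manip.move_straight(p+[0,0,.004],rate=.12,force_limit=15)
print(manip.current_tcp_pos(),manip.current_opening(),Ro.from_rotvec(manip.current_ee_rot()).as_matrix().round(3))
a=snap('side','s2')['pixels'];b=snap('top','t2')['pixels']
f=lambda i,u,v:cv2.resize(i[v-50:v+50,u-65:u+65],None,fx=6,fy=6,interpolation=cv2.INTER_CUBIC)
def px(d,X):
    c=d['R']@X+d['t'];q=d['intrinsics']@c;return (q[:2]/q[2]).astype(int)
d=np.load('s2.npz');e=np.load('t2.npz');u=px(d,p);w=px(e,p);print(u,w)
cv2.imwrite('pics/c4.png',cv2.resize(np.hstack([a[u[1]-60:u[1]+60,u[0]-60:u[0]+60],b[w[1]-60:w[1]+60,w[0]-60:w[0]+60]]),None,fx=3.3,fy=3.3,interpolation=cv2.INTER_CUBIC))
```

```text
[ 0.42826463 -0.29806822  0.00484162] 0.04534716334342258 [[ 0.997  0.075  0.001]
 [ 0.075 -0.997 -0.001]
 [ 0.001  0.001 -1.   ]]
[355 224] [354 297]
```

View pics/c4.png

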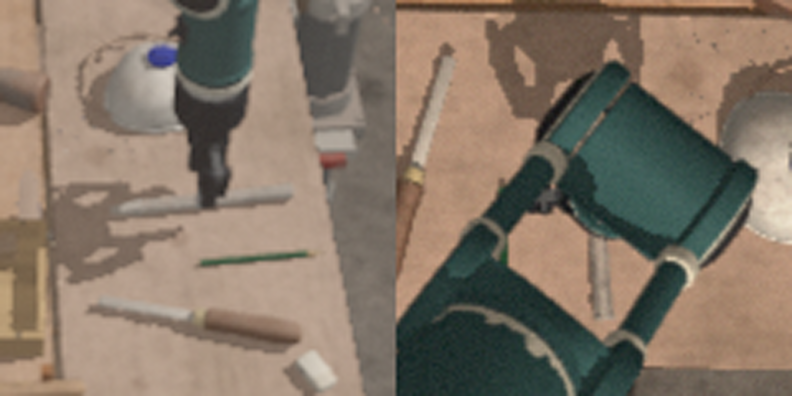

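The fingers straddle the shaft, so the position is right and the height must be too marginal. I'll probe down to bench contact and close in steps there.

Run:
```python
from act import *
p=manip.current_tcp_pos()
print(manip.current_force())
print(manip.move_straight(np.r_[p[:2],-.012],rate=.03,force_limit=6),manip.current_tcp_pos(),manip.current_force())
for o in(.03,.022,.017,.01):
    manip.gripper_to(o,grip_force=25);print(o,manip.current_opening(),manip.current_grip_force(),manip.current_force(),manip.current_tcp_pos()[2])
```

```text
[-0.8997052  -0.27653911 -0.60367329]
False [ 0.4282157  -0.29807327 -0.01222456] [-0.08574719 -0.07847148  0.46136324]
0.03 0.02997895027386495 0.0 [-0.08544215 -0.69937768  0.2126632 ] -0.011797244309597957
0.022 0.02178849444081592 0.0 [-0.0748321  -0.36694218  0.1974859 ] -0.011926753741988809
0.017 0.017649085101038568 24.43579226732254 [-1.744899    1.17164316  2.46785334] -0.011758412739435425
0.01 0.017574784117293307 24.57464039325714 [-0.76971355 -0.10021381  2.79238597] -0.011787529073512555
```

Gripping works at a TCP height of about -0.012, as the 19 mm grasp-point offset implies. I'll lower the grasp heights to match and place this chisel.

```bash
sed -i 's/zg=.004/zg=-.011/; s/zc=.13/zc=.12/' act.py
python3 - <<'E'
import re
s=open('act.py').read()
s=s.replace("    manip.gripper_to(0,grip_force=force);","    manip.gripper_to(0,grip_force=force); zg=manip.current_tcp_pos()[2];")
s=s.replace("    print(' lifted opening',manip.current_opening())","    print(' lifted opening',manip.current_opening())\n    if manip.current_opening()<.004: print('MISSED'); return")
open('act.py','w').write(s)
E
python3 - <<'E'
from act import *
run('point','crack',0,.022,zg=-.0118)
snap('top','top3');snap('side','s3');a=cv2.imread('pics/s3.png')
cv2.imwrite('pics/c5.png',cv2.resize(a[200:460,220:440],None,fx=2.3,fy=2.3,interpolation=cv2.INTER_CUBIC))
E
```

```text
point j6 1.89 p [ 0.428 -0.298  0.   ] g [0.668 0.185 0.   ]
 down hit False [ 0.4282383  -0.29824648 -0.01066735] opening 0.016081658911629257
 lifted opening 0.015875366310886374
 place hit False False 0.000782614718959844
 t 23.6333
```

View pics/c5.png

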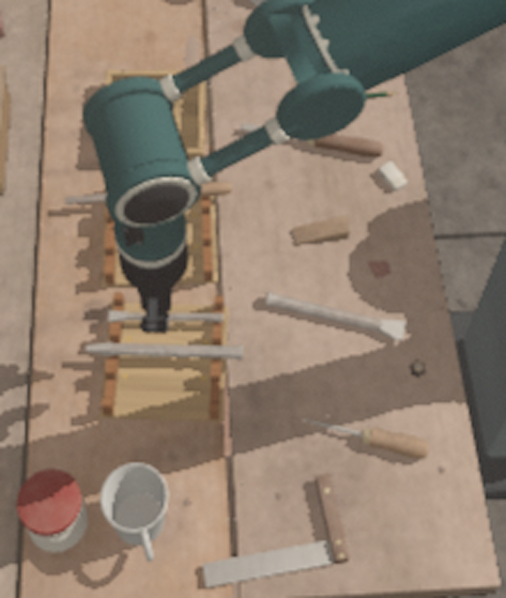

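The point chisel lies in the middle groove, but the grip was near the top of the shaft. I'll grip deeper on the rest, with a back-off if the bench is touched.

```bash
python3 - <<'E'
s=open('act.py').read()
s=s.replace("rate=.12,force_limit=15)\n","rate=.1,force_limit=10)\n    if hit: manip.move_straight(manip.current_tcp_pos()+np.array([0,0,.003]),rate=.05)\n")
open('act.py','w').write(s)
E
python3 - <<'E'
from act import *
run('claw','crack',.05,.022,turn=180,zg=-.016)
run('gouge','hrack',0,.019,gy=.03,op=.05,rel=.037,zg=-.010)
snap('top','top4');snap('side','s4')
a=cv2.imread('pics/s4.png');b=cv2.imread('pics/top4.png')
f=lambda i:cv2.resize(i,(400,400),interpolation=cv2.INTER_CUBIC)
cv2.imwrite('pics/c6.png',np.hstack([f(a[225:405,230:410]),f(b[140:320,150:330])]))
E
```

```text
claw j6 1.18 p [0.444 0.138 0.   ] g [0.672 0.235 0.   ]
 down hit False [ 0.44456102  0.13763455 -0.01526257] opening 0.01751443725847116
 lifted opening 0.017833873618663638
 place hit False False 0.0006920990084072765
 t 32.4917
gouge j6 1.55 p [ 0.418 -0.135  0.   ] g [ 0.642 -0.001  0.   ]
 down hit False [ 0.41826805 -0.13549211 -0.0092501 ] opening 0.022828889630479562
 lifted opening 0.02333347960368571
 place hit False False 0.002234328597582675
 t 41.0
```

View pics/c6.png

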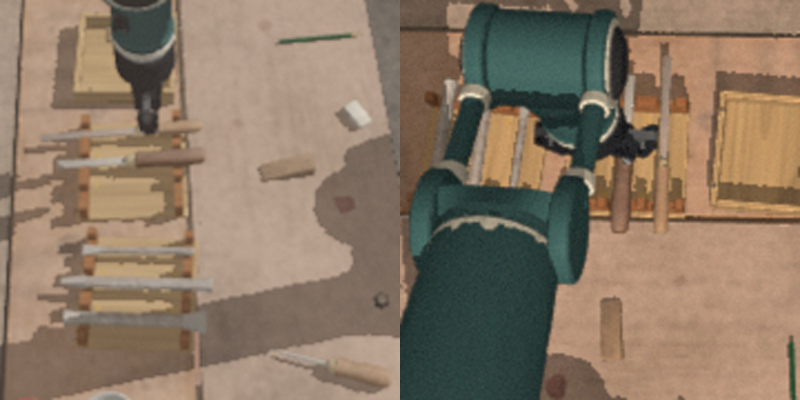

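Claw chisel and gouge are in their grooves. Next come the awl and the wedge.

Run:
```python
from act import *
run('awl','hrack',.05,.019,gy=.03,op=.05,rel=.036,zg=-.010)
run('wedge','box',.022,.008,gy=.012,op=.05,rel=.045,zg=-.015)
manip.movep([.45,.0,.25],manip.current_ee_rot()); manip.set_joints([1.192,.264,1.604,0,1.274,-.037])
snap('top','top5');snap('side','s5');print(manip.current_clock())
a=cv2.imread('pics/s5.png');b=cv2.imread('pics/top5.png')
f=lambda i:cv2.resize(i,(400,400),interpolation=cv2.INTER_CUBIC)
cv2.imwrite('pics/c7.png',np.hstack([f(a[220:400,230:410]),f(b[120:320,150:350])]))
```

```text
awl j6 1.52 p [0.396 0.31  0.   ] g [0.643 0.049 0.   ]
 down hit False [ 0.39707974  0.31076814 -0.00915447] opening 0.022871226629364708
 lifted opening 0.023016186757311905
 place hit False False 0.00215905399454756
 t 49.525
wedge j6 1.45 p [0.436 0.009 0.   ] g [ 0.666 -0.17   0.   ]
 down hit False [ 0.43654301  0.00900599 -0.01422343] opening 0.024344931029868847
 lifted opening 0.024274364823878108
 place hit False False 0.0006870913860808139
 t 58.6583
62.325
```

View pics/c7.png

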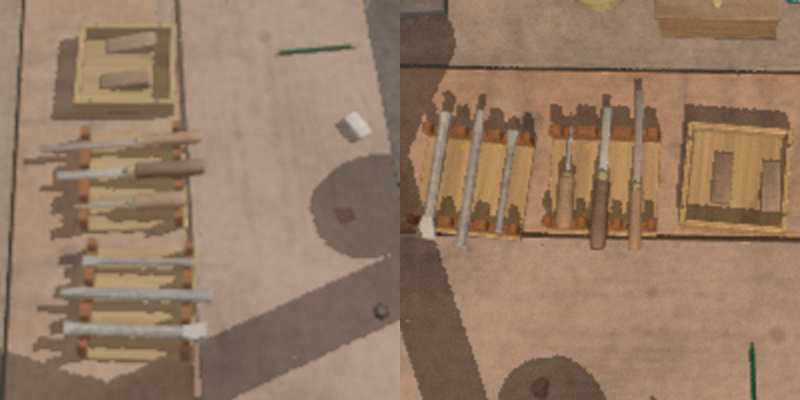

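All five look seated. A numeric check of length position, sideways position and level comes before handing in.

Run:
```python
from act import *
for cam in('top5','s5'):
    P=world(np.load(cam+'.npz')).reshape(-1,3); print(cam)
    for n,rk,gx,L,zt in(('point','crack',0,.2,.041),('claw','crack',.05,.185,.041),('small','crack',-.05,.15,.034),('gouge','hrack',0,.21,.048),('awl','hrack',.05,.155,.049),('riff','hrack',-.05,.235,.04)):
        r=Q[rk];X,Y=ax(r[2]);D=P[:,:2]-np.array(r[:2]);x=D@X;y=D@Y;z=P[:,2]
        m=(abs(x-gx)<.02)&(abs(y)<L/2+.03)&(z<.07)
        k=m&(z>.027)&((abs(y)<.055)|(abs(y)>.08))
        ks=np.sort(y[k]); q=np.polyfit(y[k],x[k]-gx,1)
        top=[np.percentile(z[m&(abs(x-gx)<.006)&(y>a)&(y<b)],50).round(4) for a,b in((-.055,-.03),(-.03,-.005),(.01,.03),(.03,.055),(.055,.075))]
        print(n,'x off %.1f mm slope %.3f'%(q[1]*1e3,q[0]),'y range',(ks[2]*1e3).round(1),(ks[-3]*1e3).round(1),'tops',top)
    r=Q['box'];X,Y=ax(r[2]);D=P[:,:2]-np.array(r[:2]);x=D@X;y=D@Y
    m=(abs(x-.022)<.01)&(abs(y)<.03);print('wedge z fit',np.polyfit(y[m],P[m,2],1),np.polyfit(x[m],P[m,2],1))
```

```text
top5
point x off -1.9 mm slope -0.007 y range -99.0 98.9 tops [np.float64(0.037), np.float64(0.0361), np.float64(0.0366), np.float64(0.0365), np.float64(0.0386)]
claw x off -2.0 mm slope 0.010 y range -90.8 91.8 tops [np.float64(0.0358), np.float64(0.0356), np.float64(0.0363), np.float64(0.0359), np.float64(0.0363)]
small x off -0.1 mm slope 0.004 y range -51.9 53.3 tops [np.float64(0.0258), np.float64(0.0267), np.float64(0.0288), np.float64(0.0277), np.float64(0.0295)]
gouge x off -1.3 mm slope -0.006 y range -90.3 103.7 tops [np.float64(0.0296), np.float64(0.0314), np.float64(0.0431), np.float64(0.045), np.float64(0.047)]
awl x off -1.6 mm slope -0.024 y range -47.7 53.7 tops [np.float64(0.0128), np.float64(0.0195), np.float64(0.0433), np.float64(0.0458), np.float64(0.0452)]
riff x off -0.0 mm slope -0.019 y range -125.5 101.2 tops [np.float64(0.0297), np.float64(0.0306), np.float64(0.0388), np.float64(0.041), np.float64(0.042)]
wedge z fit [0.22224112 0.02085981] [-0.06108976  0.02232461]
s5
point x off 2.6 mm slope 0.004 y range -96.5 98.7 tops [np.float64(0.0351), np.float64(0.0
[... 199 characters left out ...]
np.float64(0.0372)]
small x off 3.4 mm slope -0.013 y range -51.9 49.9 tops [np.float64(0.024), np.float64(0.0228), np.float64(0.0245), np.float64(0.0264), np.float64(0.027)]
gouge x off 3.7 mm slope 0.023 y range -93.4 102.0 tops [np.float64(0.024), np.float64(0.012), np.float64(0.0405), np.float64(0.0403), np.float64(0.0433)]
awl x off 3.7 mm slope 0.030 y range -42.1 53.9 tops [np.float64(0.0111), np.float64(0.0083), np.float64(0.0401), np.float64(0.0405), np.float64(0.0432)]
riff x off 4.2 mm slope -0.000 y range -111.2 100.9 tops [np.float64(0.0253), np.float64(0.011), np.float64(0.0323), np.float64(0.0353), np.float64(0.0385)]
wedge z fit [0.21074023 0.01897109] [0.04345481 0.01814367]
```

```bash
python3 -c "
from station import manip
print(manip.finish_job(),manip.current_clock())"
```

```text
the job is handed in; nothing more can be done
the job is handed in; nothing more can be done
```

I handed the job in at about 62 s on the robot clock, with both chisels, the gouge and the awl in their grooves and the wedge on the box floor. My camera checks agreed with that, least surely for the awl, whose thin spike gave poor depth readings; no pass/fail verdict was shown.

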